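Set the shaker's dial to the long scale line and start it

TASK

On the small lab shaker, gently push the peg of the round dial round with a fingertip, without gripping it, until the dial's index mark lines up with the one long line of the scale collar around it. Then press the shaker's start key fully down and let it come up again, leaving the dial on the line. Only touch and push: leave the dishes, vials and other things on and around the shaker where they stand.

Things in the scene. Friction and masses are not known exactly. Their poses are not given: they have to be found in the camera images.
- mixer: the lab shaker, fixed to the worktop: low white console, top 50 mm high, with dial and start key on it, and behind it a steel platform (surface 50 mm, rim 59 mm high) carrying two dishes and a vial. Origin on the worktop under the dial's axis; x points to the platform, y left, z up; console x -80..80, y -150..80 mm, platform x 81..166, y -105..85 mm
- dial_axis (a point): point on the dial's turning axis (vertical) at the dial's flat upper face, 58 mm above the worktop
- peg_top (a point): centre of the top of the dial's finger peg: an upright steel pin 14 mm across, standing 26 mm above the dial's face (top 84 mm above the worktop), 36 mm from the dial's axis, straight opposite the index mark; it turns with the dial
- index_mark (a point): outer end of the dial's index mark, a white line 4.5 mm wide and 29 mm long on the black dial's face, 50 mm from the dial's axis (the dial's rim); it turns with the dial. Dial: 100 mm across, face 58 mm above the worktop
- target_line (a point): inner end, 50 mm from the dial's axis, of the target line: the only black line across the whole width of the white scale collar (18.5 mm long, 4.5 wide; the other 23 are 7 mm long and thin, 15 degrees apart). The collar is a flat fixed ring round the dial, outer diameter 140 mm, top 55 mm above the worktop
- dial (a joint): dial angle in rad, growing counter-clockwise seen from above; 0 when the index mark points along the shaker's +x (plus or minus 2 pi is the same setting). It turns either way, over half a turn free to each side of any start, against light friction (0.05 N m, about 1.5 N at the peg); no spring, it stays where it is left
- start_key_top (a point): centre of the top of the start key: a round white push key 30 mm across, top 72 mm above the worktop, in a black housing 46 mm across on the console's right front, 117 mm from the dial's axis; pressed straight down
- start_key (a joint): how far the start key is pressed, 0 (up) to 0.006 m (fully down); it springs back up, 4 N hold it fully down
- petri_00: Bystander, loose, to be left alone: round petri dish 56 mm across, 14 mm high, on the shaker's platform. Origin at the centre of its underside.
- petri_01: Bystander, loose, to be left alone: round petri dish 56 mm across, 14 mm high, on the shaker's platform. Origin at the centre of its underside.
- vial_0: Bystander, loose, to be left alone: glass vial 27 mm across, 60 mm high, black cap, on the shaker's platform. Origin at the centre of its underside.
- vial_1: Bystander, loose, to be left alone: glass vial 27 mm across, 60 mm high, black cap, on the worktop left of the shaker. Origin at the centre of its underside.
- timer: Bystander, loose, to be left alone: flat digital timer 60 x 66 x 18 mm on the worktop, left. Origin at the centre of its underside.
- tip_box_a: Bystander, loose, to be left alone: pipette tip box 75 x 118 x 88 mm on the worktop, right. Origin at the centre of its underside.
- tube50_a: Bystander, loose, to be left alone: standing centrifuge tube 34 mm across, 116 mm high, on the worktop, right. Origin at the centre of its underside.
- media_bottle: Bystander, loose, to be left alone: square bottle 56 x 56 x 114 mm on the worktop, far right. Origin at the centre of its underside.

How it is judged (in metres and radians):
On the way, in this order (a step that is already met when the one before it is completed fails the run):
1. the dial rests with its index mark on the long scale line (horizontal distance between index_mark and target_line below 0.004 m and velocity of joint dial between -0.05 and 0.05 rad/s), for 0.2 s.
2. the start key is pressed fully down with the dial on the line (horizontal distance between index_mark and target_line below 0.004 m and value of joint start_key above 0.0045 m), for 0.05 s.
At the end, for the whole second after the job is handed in: The outer end of the index mark lies within 4 mm (4.6 degrees) of the inner end of the long scale line, the dial is at rest, and the start key, pressed at least 4.5 mm after the dial was set, is up again (less than 2 mm down) (all of step 1 and value of joint start_key below 0.002 m); the robot touches nothing.
It fails at once if the dial or its peg is gripped or shoved hard (over 25 N between fingers and dial) (contact force between the fingers and dial above 25 N).
It fails at once if the shaker is started with the index mark off the line (more than 6 mm) (value of joint start_key above 0.0045 m and horizontal distance between index_mark and target_line above 0.006 m).
It fails at once if a bystander is lifted, carried or pushed more than 15 mm (distance of any of petri_00, petri_01, vial_0, vial_1, timer, tip_box_a, tube50_a, media_bottle from where it was at the start of the episode above 0.015 m).
It fails at once if a standing vial, tube or bottle is tipped (angle between any of vial_0, vial_1, tube50_a, media_bottle's own z axis and vertical above 0.5 rad).
It also fails if it takes over 51 s, if anything falls off the work surface, if the arm or the gripper's body presses on something with over 40 N, if the wrist force passes 120 N, or if a joint passes its speed limit or range.

ROBOT

A 6-joint arm with a two-finger parallel gripper is mounted at the origin on a cart in front of the work surface, level with it; the furniture and walls round the work are solid. World frame = base frame: x ahead of the robot, y to its left, z up, the work surface at z = 0. Lengths are in mm, angles in rad, forces in N, time in s.
With the tool pointing down it reaches from about 250 to 725 mm from the base axis. Payload 4 kg.
Tool frame: the origin (TCP) lies at the centre of the arm's flange, where the gripper is bolted on; the fingertips stand 173 mm ahead of it and the grasp point (between the pads) lies 155 mm ahead of it; z points along the fingers, y is the line along which they close (so a half turn about z gives the same grasp; the last joint's range is limited). The gripper opens to 85 mm and grips with 20 to 120 N. Pads are 22 mm wide; open, the fingers measure 114 mm over their backs; the gripper's body (76 mm by 85 mm) begins 54 mm behind the grasp point. The pads swing forward as they close: fully open they stand 13 mm farther back than shut.
Start: joints at [-1.245, 0.241, 0.005, 1.335, 0, 1.571], TCP at [160.032, -473.698, 404.706] pointing down, gripper open.
Joint ranges: [-2.72, 2.72], [-1.05, 1.87], [-1.09, 1.28], [-1.99, 2.15], [-1.42, 1.44], [-3.14, 3.14]. Speed limits (rad/s): [2.79, 2.79, 3.14, 3.14, 3.14, 3.14].

INTERFACE

Orientations are given as a unit quaternion [x, y, z, w].
In Python, from plant import sense, get_image, job_done, trace gives the robot as it stands. The module is installed in compiled form; this text tells all that it offers.
- The arm moves only by the shell command python3 -m inch 'ROWS'. ROWS is JSON, a list that holds one entry, the list of rows, each a list of 5 numbers: the shift along the tool's x, y, z in mm, then the turn about the tool's z in degrees, then the closure in counts, from 0 (fully open) to 255 (shut). In form: [[[tx, ty, tz, spin, gripper], ...]]. A call has 1 to 10 rows; each row shifts and turns the commanded pose from where the row before left it, along the tool's axes as they then stand; what a row does not reach is not made up. A row lasts 1/8 s, in which the tool goes at most 62.5 mm and 10.7 degrees, less where a joint would pass 70% of its speed; a pose out of reach is approached as far as the arm can. A call with a gripper value outside its range is refused whole. The fingers move at their own pace and stop on an object; the grip force is fixed at half the most. Time passes only in rows, so rows that do not move let the fingers close. It gives the time, the measured TCP pose, the force, the opening and the grip force at its end, in the units of the state.
- sense(): the state, without advancing time (a new reading comes with each control period).
- get_image(name): name is "scene" or "top" or "wrist"; returns a dict with "pixels" (420x560x3 uint8, blue, green, red), "intrinsics" (3x3 intrinsics, pixels), "rvec" (rotation vector, rad) and "tvec" (3), from world to camera coordinates, as OpenCV has them. Camera axes: x right, y down, z forward; pixel columns grow to the right and rows downward; lengths in mm; the calibration is good to about 2 mm. A picture is of the moment at which its call begins. There is no depth.
- job_done(): hands the job in; it is judged then, once.
Trained networks look in the newest picture that a camera, given by its name, has taken for a name from the list of things; names that differ only in an ending like _2 or _b are one class to them, and where a whole thing is asked for, a point or a joint stands for the part that bears it (a point fixed in the world has none). Each returns a list of dicts, best first, with "confidence" (0 to 1); they miss things now and then, are a little off and sometimes report something else, mostly with a low value. They report only what shows in the picture. A call takes as long as a camera call.
- trace(target, camera): "mask" (420x560 bool, what is visible of it) and "extent" ([left, top, width, height] in pixels, round what is visible of it).
The state is a dict: "time": time; "joints": joint angles; "qd": joint speeds; "joint_efforts": joint torques, N m; "eef_pos": TCP position; "tcp_rot": TCP orientation; "force": force on the tool from outside, world axes, zero at the start; "torque": the same for the moment, N m; "grip_width": finger opening in mm; "grasp_force": force on a finger pad.
Only numpy, scipy, OpenCV 4.12 (cv2) and the standard library are available. Lean on these libraries where they do the work, as an engineer would, in place of code of your own. Each camera call takes 0.05 s, during which the arm holds its last target. There are 200 camera calls.

## Working session

There is one attempt and no reset: what is moved stays moved. The work goes in short steps, Python scripts to look and compute and a shell command to move; the robot and the scene stay as the last step left them, time stands still between calls to the robot, and variables do not carry over. Pictures are saved under pics/ and viewed, at most 10 in all, crops included, and the job is handed in when it is done.

```bash
mkdir -p pics; python3 - <<'E'
from plant import *
import cv2
for c in ("top","scene"):
    im=get_image(c); cv2.imwrite(f"pics/{c}0.png",im["pixels"])
    print(c,im["rvec"],im["tvec"],im["intrinsics"])
s=sense();print(s["time"],s["eef_pos"],s["tcp_rot"],s["grip_width"])
E
```

```text
top [ 2.15407439 -2.19327321  0.1062971 ] [ -90.09729153  551.93057792 1689.54448626] [[532.79785884   0.         281.69880537]
 [  0.         532.79785884 212.87369989]
 [  0.           0.           1.        ]]
scene [ 1.97347436 -0.60114116  0.34656104] [-505.94133317  182.31820176 1344.53723813] [[514.89383856   0.         288.09555731]
 [  0.         514.89383856 215.66424882]
 [  0.           0.           1.        ]]
0.1 [ 159.9565917  -473.48157314  403.90452534] [ 9.86760889e-01  1.62179136e-01 -1.57953479e-04 -9.21986682e-04] 85.50004071990564
```

View pics/top0.png

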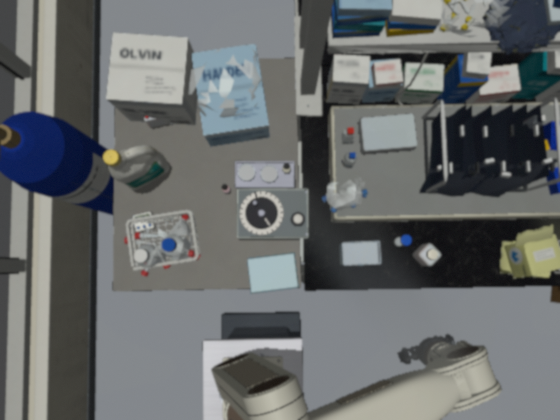

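View pics/scene0.png

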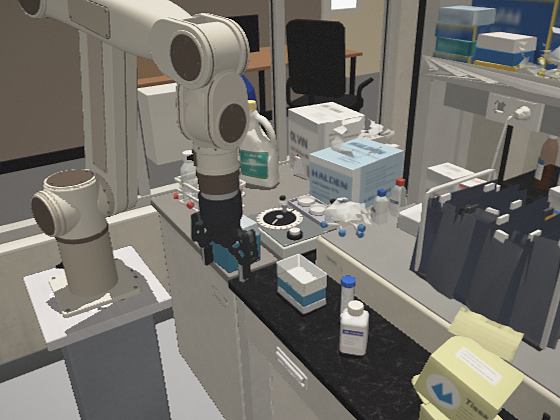

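The top view shows the dial at about (261,212), the key at (298,219) and the platform behind at (265,174). Next I'll rectify the dial region and measure it.

```bash
cat > h.py <<'E'
from plant import *
import cv2, numpy as np
def ray(im,uv,z):
    R=cv2.Rodrigues(np.array(im["rvec"],float))[0]; t=np.array(im["tvec"],float)
    d=R.T@np.linalg.inv(im["intrinsics"])@np.array([*uv,1.]); c=-R.T@t
    return (c+d*(z-c[2])/d[2])[:2]
def proj(im,p):
    return cv2.projectPoints(np.array([p],float),np.array(im["rvec"]),np.array(im["tvec"]),np.array(im["intrinsics"]),None)[0].ravel()
def rect(im,cx,cy,z,half,n=600):
    # output: up=+x, left=+y ; n px over 2*half mm
    q=np.float32([proj(im,(cx+a*half,cy+b*half,z)) for a,b in((1,1),(1,-1),(-1,-1),(-1,1))])
    H=cv2.getPerspectiveTransform(q,np.float32([[0,0],[n,0],[n,n],[0,n]]))
    return cv2.warpPerspective(im["pixels"],H,(n,n),flags=cv2.INTER_CUBIC)
E
python3 - <<'E'
from h import *
im=get_image("top")
for n,z in(("dial",58),("start_key",72),("mixer",50),("peg_top",84)):
    for r in trace(n,"top")[:2]:
        m=r["mask"]; v,u=np.nonzero(m); print(n,r["confidence"],r["extent"],ray(im,(u.mean(),v.mean()),z))
c=ray(im,(261,212),58); print(c,ray(im,(298,219),72))
c=np.round(c); print(c)
cv2.imwrite("pics/r.png",rect(im,c[0],c[1],58,150))
E
```

```text
dial 0.67 [248.0, 193.8, 29.8, 34.4] [550.16500606 -34.42140476]
mixer 0.85 [234.9, 162.2, 76.1, 77.6] [577.19416049 -71.53026987]
mixer 0.68 [292.8, 212.7, 13.9, 8.6] [ 530.84353795 -149.48711018]
peg_top 0.66 [246.8, 197.7, 28.9, 31.1] [548.10616327 -34.64318741]
peg_top 0.61 [290.0, 217.7, 10.5, 6.5] [ 526.57642297 -145.28563334]
[551.14541732 -34.55521865] [ 525.67513398 -150.56951155]
[551. -35.]
```

View pics/r.png

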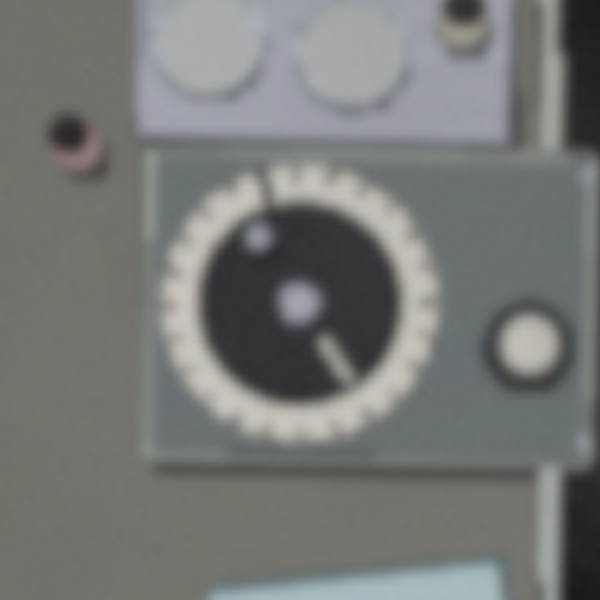

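Rectified view at 2 px/mm: the dial axis is near (300,302), so about (550,-35). The long line is at (263,185), about +17.5°. The index end is at (350,386), about -149°, which puts the peg near +31°. The key is near (526,-150). The plan is to push the peg about 166° counter-clockwise. First I'll move above it.

```bash
python3 -m inch '[[[55,-26.5,0,0,255],[55,-26.5,0,0,255],[55,-26.5,0,0,255],[55,-26.5,0,0,255],[55,-26.5,0,0,255],[55,-26.5,0,0,255],[55,-26.5,0,0,255],[55,-26.5,0,0,255],[55,-26.5,0,0,255],[55,-26.5,0,0,255]]]'
python3 -m inch '[[[0,0,0,-6,255],[0,0,0,-6,255],[0,0,0,0,255],[0,0,0,0,255]]]'
python3 - <<'E'
from h import *
im=get_image("wrist"); cv2.imwrite("pics/w1.png",np.hstack([im["pixels"]]))
s=sense();print(s["time"],s["eef_pos"],s["tcp_rot"],s["joints"],s["grip_width"],s["force"])
print(proj(im,(550,-35,58)),proj(im,(*s["eef_pos"][:2],s["eef_pos"][2]-173)))
E
```

```text
time: 1.6
eef_pos: [597.5, -45.0, 404.8]
tcp_rot: [0.987, 0.162, 0.0, 0.0]
force: [0.9, -0.6, 0.4]
grip_width: 0.3
grasp_force: 0.0
time: 2.1
eef_pos: [596.2, -46.8, 404.7]
tcp_rot: [0.965, 0.264, 0.0, 0.0]
force: [0.7, 0.4, -0.1]
grip_width: -0.0
grasp_force: 0.0
2.15 [596.16379318 -46.82138368 404.7918982 ] [9.64605429e-01 2.63697487e-01 3.58606258e-05 6.82885422e-06] [-7.83793857e-02  4.39335240e-01  2.88609396e-01  1.41999837e+00
  1.14197392e-05  2.52950654e+00] 0.16217679857173992 [-0.17441519  0.24493993  0.334998  ]
[249.14198749 222.57519966] [277.84305778 275.65869696]
```

View pics/w1.png

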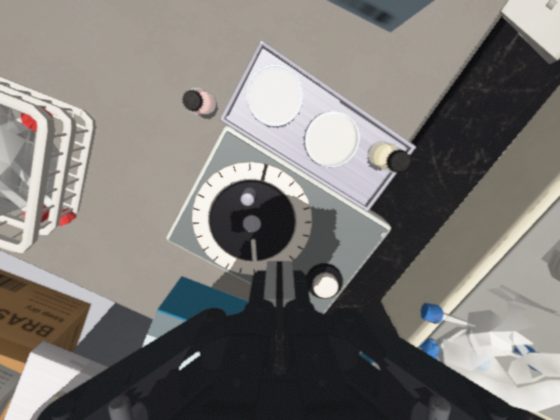

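The wrist view shows the dial centre at about (252,219), the peg at (247,198), the index mark at (254,250), the long line at (265,172) and the key at (325,285). I'll rectify this for exact angles.

```bash
python3 - <<'E'
from h import *
im=get_image("wrist")
g=lambda z:cv2.cvtColor(rect(im,550,-35,z,75),cv2.COLOR_BGR2GRAY)
a=g(58)
# dial: dark disc
m=(a<70).astype(np.uint8); m=cv2.morphologyEx(m,cv2.MORPH_OPEN,np.ones((15,15)))
n,l,st,ce=cv2.connectedComponentsWithStats(m); k=l[300,340] or l[250,300]; print([ (s[4],s[:4]) for s in st[1:]],ce[1:])
cv2.imwrite("pics/r2.png",rect(im,550,-35,58,75))
for z,uv in((72,(325,285)),): print(ray(im,uv,z))
for n,z in(("start_key_top",72),):
    for r in trace(n,"wrist")[:2]:
        v,u=np.nonzero(r["mask"]); print(n,r["confidence"],r["extent"],ray(im,(u.mean(),v.mean()),z))
E
```

```text
[(np.int32(107923), array([116,  96, 390, 389], dtype=int32)), (np.int32(5190), array([514, 400,  86, 162], dtype=int32)), (np.int32(7577), array([447, 484,  98, 116], dtype=int32))] [[311.93907693 290.94900068]
 [561.52774566 473.78362235]
 [489.43975188 548.98218292]]
[ 531.47264166 -149.56713864]
start_key_top 0.89 [318.0, 273.7, 21.9, 25.8] [ 531.66052985 -150.31131239]
```

View pics/r2.png

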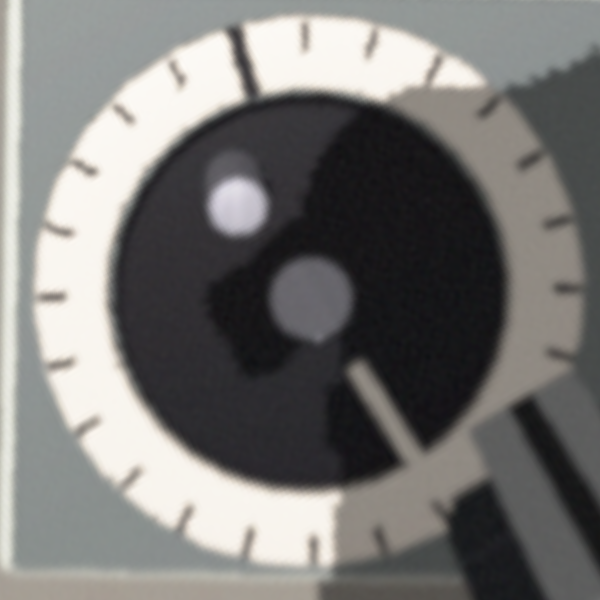

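Axis is about (552,-37), the line is at 16.4°, and the peg is at about 33°, so the turn is about 163.5° CCW. The finger is already about 11 mm clear behind the peg, so I can descend.

```bash
python3 -m inch '[[[3,0,40,0,255],[0,0,40,0,255],[0,0,40,0,255],[0,0,20,0,255],[0,0,10,0,255],[0,0,10,0,255],[0,0,0,0,255]]]'
python3 - <<'E'
from h import *
im=get_image("scene"); 
u,v=proj(im,(560,-40,75)).astype(int); print(u,v)
cv2.imwrite("pics/s2.png",cv2.resize(im["pixels"][v-60:v+60,u-75:u+75],(750,600),interpolation=2))
E
```

```text
time: 3.12
eef_pos: [598.8, -45.1, 244.6]
tcp_rot: [0.964, 0.264, -0.0, -0.0]
force: [-0.2, -1.3, 0.8]
grip_width: -0.2
grasp_force: 0.0
282 210
```

View pics/s2.png

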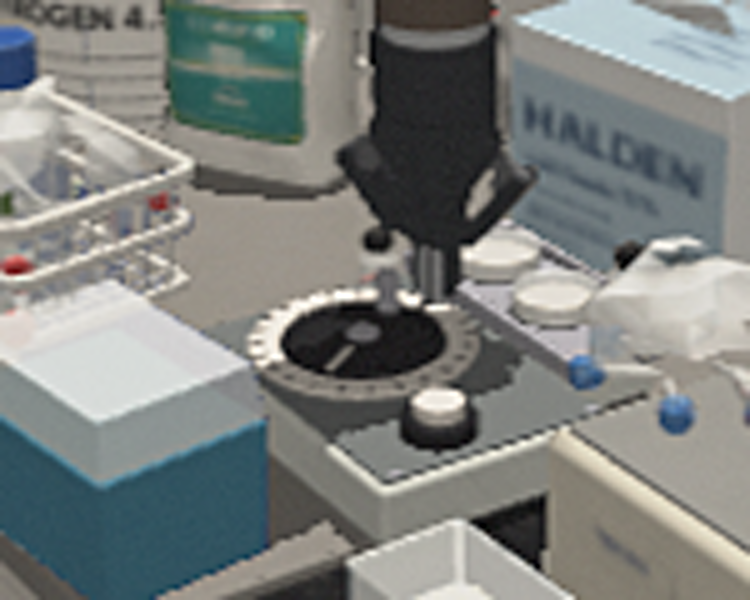

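The fingertip stands just above the dial face behind the peg, overlapping it in height, with nothing else touched. Now I'll close the gap and push the first part of the arc.

```bash
python3 -m inch '[[[0,-4,0,0,255],[0,-4,0,0,255],[0,-2,0,0,255],[1.9,-3.9,0,-6,255],[1.9,-3.9,0,-6,255],[1.9,-3.9,0,-6,255],[1.9,-3.9,0,-6,255],[1.9,-3.9,0,-6,255]]]'
cat > st.py <<'E'
from h import *
s=sense(); p=s["eef_pos"][:2]-np.array([552,-37.]); q=s["tcp_rot"]; a=2*np.arctan2(q[1],q[0])
r=np.array([np.cos(a),np.sin(a)]);t=np.array([-r[1],r[0]])
print(s["time"],"xang",np.degrees(a),"rad",p@r,"tan",p@t,"F",s["force"],"j6",s["joints"][5])
E
python3 st.py
```

```text
time: 4.18
eef_pos: [588.2, -15.9, 245.2]
tcp_rot: [0.862, 0.506, 0.001, 0.001]
force: [1.2, -0.6, -0.9]
grip_width: 0.1
grasp_force: 1.0
4.175 xang 60.85688088574375 rad 36.03805169637936 tan -21.339370288136898 F [ 1.24749006 -0.60942129 -0.86697146] j6 2.0525388287889315
```

Contact force is about 1.4 N, opposite to the push direction as expected. Continuing round.

```bash
python3 -m inch '[[[1.9,-4,0,-6,255],[1.9,-4,0,-6,255],[1.9,-4,0,-6,255],[1.9,-4,0,-6,255],[1.9,-4,0,-6,255],[1.9,-4,0,-6,255],[1.9,-4,0,-6,255],[1.9,-4,0,-6,255],[1.9,-4,0,-6,255],[1.9,-4,0,-6,255]]]'
python3 st.py
```

```text
time: 5.42
eef_pos: [550.5, 4.8, 245.2]
tcp_rot: [0.493, 0.87, 0.002, 0.0]
force: [0.6, 3.7, -0.2]
grip_width: 0.1
grasp_force: 1.3
5.425 xang 120.92553251977999 rad 36.6000577456764 tan -20.229126387230746 F [ 0.56727884  3.70232702 -0.23477861] j6 1.0391496876261122
```

```bash
python3 -m inch '[[[1.9,-3.9,0,-6,255],[1.9,-3.9,0,-6,255],[1.9,-3.9,0,-6,255],[1.9,-3.9,0,-6,255],[1.9,-3.9,0,-6,255],[1.9,-3.9,0,-6,255],[1.9,-3.9,0,-6,255],[1.9,-3.9,0,-6,255],[1.9,-3.9,0,-6,255],[0,0,0,0,255]]]'
python3 st.py
cat > look.py <<'E'
from h import *
import sys
im=get_image("top"); w=get_image("wrist")
cv2.imwrite(f"pics/{sys.argv[1]}.png",np.hstack([cv2.resize(rect(im,551,-35,58,75),(400,400)),cv2.resize(rect(w,552,-37,58,75),(400,400))]))
E
python3 look.py l1
```

```text
time: 6.68
eef_pos: [516.8, -14.0, 244.9]
tcp_rot: [0.047, 0.999, 0.0, -0.0]
force: [-1.3, 1.7, 0.5]
grip_width: -0.0
grasp_force: 0.8
6.675 xang 174.6081970832826 rad 37.236939910245674 tan -19.586876092645287 F [-1.29234532  1.69670039  0.49534537] j6 0.06681502318545568
```

View pics/l1.png

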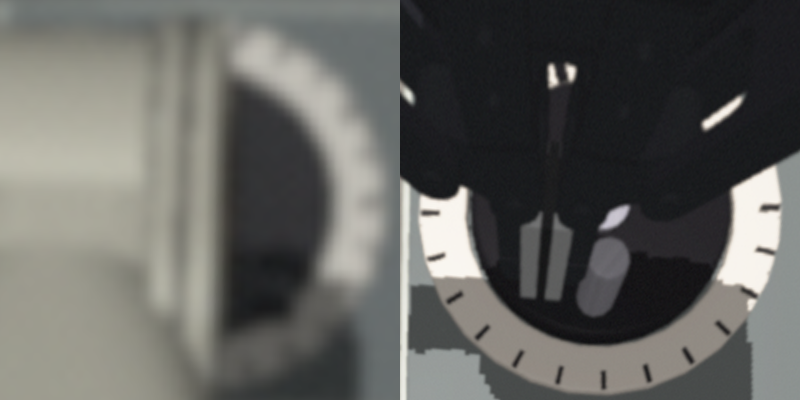

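The target line shows at the top (561,75) and the peg base is at about (592,297), so the peg is at about 175°. It needs about 21° more. I'll push 18°, back off, lift and measure.

```bash
python3 -m inch '[[[1.8,-3.9,0,-6,255],[1.8,-3.9,0,-6,255],[1.8,-3.9,0,-6,255],[0,0,0,0,255]]]'
python3 st.py
python3 -m inch '[[[0,4,0,0,255],[0,6,0,0,255],[0,4,-20,0,255],[0,20,-50,0,255],[0,50,-20,0,255],[0,50,0,0,255],[0,0,0,0,255],[0,0,0,0,255]]]'
python3 look.py l2; python3 st.py
```

```text
time: 7.28
eef_pos: [511.9, -26.1, 244.7]
tcp_rot: [-0.109, 0.994, -0.0, -0.0]
force: [-1.6, 0.5, 0.7]
grip_width: 0.1
grasp_force: 0.6
7.275 xang 192.52932237777136 rad 36.8194971528343 tan -19.36649929850875 F [-1.5534088   0.46385237  0.66154254] j6 -0.26954369285786034
time: 8.28
eef_pos: [482.4, 105.0, 334.6]
tcp_rot: [-0.111, 0.994, -0.0, 0.0]
force: [0.4, -1.3, -1.0]
grip_width: -0.0
grasp_force: 0.0
8.375 xang 192.59386294408014 rad 36.91246587803418 tan -152.82002423505458 F [ 0.09528181 -0.7111272   0.32454095] j6 -0.007280752363642633
```

View pics/l2.png

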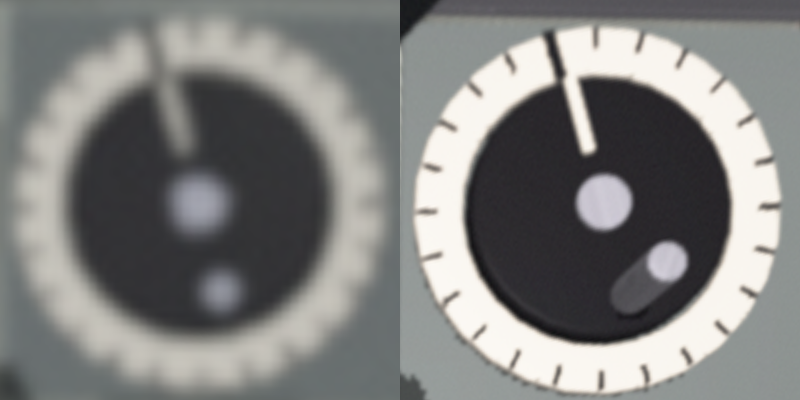

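The index mark now meets the long line: index outer end at (567,80), line inner end at (562,76), about 1.5 mm off and well inside 4 mm. Next is the key.

```bash
python3 -m inch '[[[1.6,-52,0,0,255],[1.6,-52,0,0,255],[1.6,-52,0,0,255],[1.6,-52,0,0,255],[1.6,-52,0,0,255],[0,0,0,0,255],[0,0,0,0,255]]]'
python3 - <<'E'
from h import *
s=sense(); q=s["tcp_rot"]; a=2*np.arctan2(q[1],q[0]); ex=np.array([np.cos(a),np.sin(a)]); ey=np.array([ex[1],-ex[0]])
for c in("wrist","top","scene"):
    im=get_image(c); cv2.imwrite(f"pics/k_{c}.png",im["pixels"])
    for r in trace("start_key_top",c)[:2]:
        v,u=np.nonzero(r["mask"]); k=ray(im,(u.mean(),v.mean()),72); d=k-s["eef_pos"][:2]
        print(c,r["confidence"],r["extent"],k,"move",d@ex,d@ey)
    if c!="top":
        u,v=proj(im,(531,-150,72)).astype(int); print(u,v)
print(s["eef_pos"])
E
```

```text
time: 9.25
eef_pos: [531.2, -151.6, 334.2]
tcp_rot: [-0.109, 0.994, 0.0, -0.001]
force: [-0.6, 0.5, 0.5]
grip_width: 0.5
grasp_force: 0.0
wrist 0.74 [267.5, 197.6, 29.4, 37.9] [ 526.41112909 -152.72274507] move 4.9500291873581395 -0.0008084303893520772
281 220
scene 0.53 [287.5, 225.1, 13.1, 8.7] [ 522.00151652 -162.33129128] move 11.338861870124186 -8.424089277584878
294 228
[ 531.24312862 -151.6482358   334.15727008]
```

View pics/k_wrist.png

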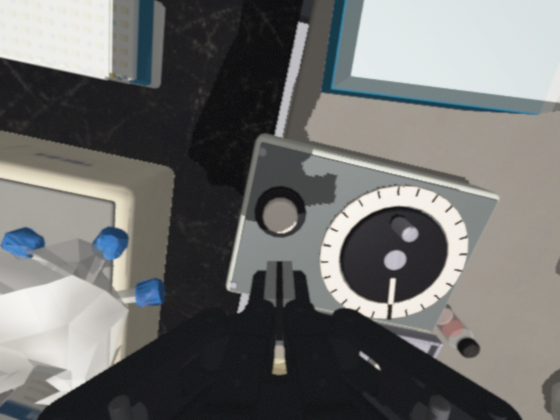

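In the wrist view the key top is centred at (280,214), which gives about (526.5,-151). That is 117 mm from the axis, as specified. The index is still on the line at (390,300). I'll shift +4.5 in x and descend.

```bash
python3 -m inch '[[[4.5,0,40,0,255],[0,0,30,0,255],[0,0,10,0,255],[0,0,5,0,255],[0,0,0,0,255]]]'
python3 -m inch '[[[0,0,2,0,255],[0,0,2,0,255],[0,0,1,0,255],[0,0,0,0,255]]]'
python3 - <<'E'
from plant import *
s=sense();print(s["eef_pos"],s["force"])
E
```

```text
time: 10.18
eef_pos: [527.8, -151.6, 250.5]
tcp_rot: [-0.11, 0.994, -0.0, 0.001]
force: [-0.4, -1.3, 0.4]
grip_width: 0.2
grasp_force: 0.0
time: 10.68
eef_pos: [527.5, -151.7, 245.0]
tcp_rot: [-0.11, 0.994, -0.0, 0.0]
force: [-0.2, -0.8, 1.2]
grip_width: -0.1
grasp_force: 0.6
[ 527.47188229 -151.74617201  244.97063879] [-0.2057842  -0.80113816  1.21919908]
```

```bash
python3 -m inch '[[[0,0,1,0,255],[0,0,1,0,255],[0,0,1,0,255],[0,0,0,0,255]]]' | grep -E 'eef|force'
python3 -m inch '[[[0,0,1,0,255],[0,0,0,0,255]]]'| grep -E 'eef|force'
python3 -m inch '[[[0,0,1,0,255],[0,0,0,0,255]]]'| grep -E 'eef|force'
```

```text
eef_pos: [527.5, -151.8, 241.9]
force: [0.7, 0.1, 3.1]
grasp_force: 1.3
eef_pos: [527.5, -151.8, 240.8]
force: [0.7, -0.3, 3.1]
grasp_force: 1.6
eef_pos: [527.5, -151.8, 239.8]
force: [1.1, -1.3, 4.1]
grasp_force: 1.8
```

```bash
for i in 1; do python3 -m inch '[[[0,0,0.7,0,255],[0,0,0,0,255]]]' | grep -E 'eef|^force'
python3 -m inch '[[[0,0,0.7,0,255],[0,0,0,0,255]]]'| grep -E 'eef|^force'; done
```

```text
eef_pos: [527.5, -151.7, 239.5]
force: [0.2, -1.0, 5.6]
eef_pos: [527.4, -151.7, 239.4]
force: [-1.0, 0.7, 9.4]
```

The pose has stalled at tip height 66 mm and the force has risen to 9 N, so the key is fully down. I'll hold briefly, lift away and check.

```bash
python3 -m inch '[[[0,0,0.5,0,255],[0,0,0,0,255],[0,0,-4,0,255],[0,0,-10,0,255],[0,0,-40,0,255],[0,0,-40,0,255],[0,50,0,0,255],[0,50,0,0,255],[0,50,0,0,255],[0,50,0,0,255]]]'
python3 -m inch '[[[0,50,0,0,255],[0,0,0,0,255],[0,0,0,0,255]]]'
python3 - <<'E'
from h import *
w=get_image("wrist")
cv2.imwrite("pics/fin.png",rect(w,545,-75,58,110))
E
```

```text
time: 13.42
eef_pos: [482.4, 44.8, 331.4]
tcp_rot: [-0.11, 0.994, 0.0, -0.001]
force: [0.3, -0.2, -0.2]
grip_width: 0.1
grasp_force: 0.0
time: 13.8
eef_pos: [472.2, 92.1, 331.5]
tcp_rot: [-0.111, 0.994, -0.0, -0.001]
force: [0.1, 0.5, 0.2]
grip_width: -0.0
grasp_force: 0.0
```

View pics/fin.png

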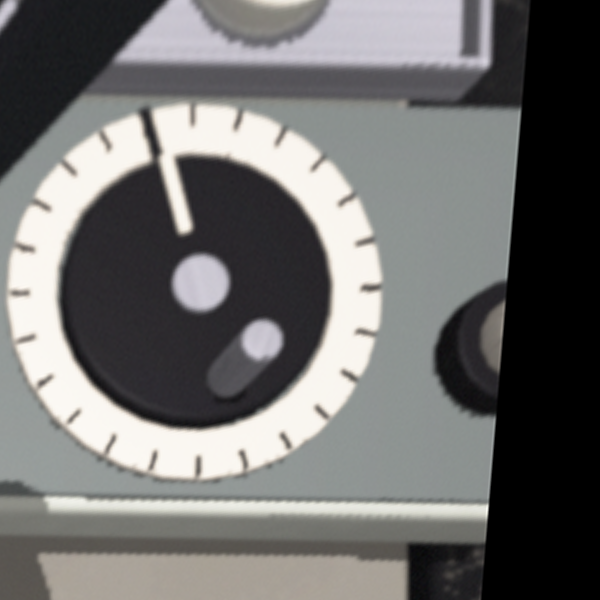

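The index outer end (165,157) still meets the long line (157,153), the key is free, and the arm is clear. Handing in.

```bash
python3 -c "
from plant import *
print(job_done())"
```

```text
the job is handed in; nothing more can be done
None
```

I pushed the dial onto the long line (about 1.5 mm off, limit 4 mm), pressed the start key until it bottomed out (about 9 N) and lifted clear; the job is handed in with no verdict returned, and I didn't measure the key's return.

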